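# Scan the board in and latch the test fixture

## Task

A circuit board lies in the open test fixture: take the hand scanner out of its holder, aim it squarely at the square code label on the board from about 10 cm away, hold it steady for a second, and set it back in its holder, standing nose down as it was. Then bring the fixture's sprung gate down by its handle bar until the side latch snaps over and holds it shut. Do not touch the board, and leave the parts bin, the screwdriver and the label roll where they are.

Things in the scene. Friction and masses are not known exactly. Their poses are not given: they have to be found in the camera images.
- fixture: Board test fixture, fixed to the bench: grey box 240 (x) x 210 (y) x 65 mm high, black nest plate on top (73 mm high). Origin: centre of its underside on the bench; its front (lamp panel, handle bar side) faces its own -x, the gate's hinge is along its rear (+x) edge. Turned up to 0.3 rad about z.
- board: Green circuit board, 130 (x) x 140 (y) x 2.5 mm, lying flat in the fixture's nest, fixed there, axes as the fixture's. Origin: centre of its upper face, 75.5 mm above the bench; the tallest parts on it stand 10 mm above that. It must not be touched (more than 3 N from arm, fingers or scanner is a failure).
- label (a point): Centre of the white 24 mm square label with a black square code on the upper face of the board, near its front right corner seen from the fixture's front (42 mm to -x and 40 mm to -y of the board's origin). z points straight up out of the label.
- gate (a joint): Press gate angle, rad: 0 = sprung open (63 degrees above level), 1.10 = fully down on its stop. Springs push it open: 3 N at the bar at the start, 9 N at the bottom, some 5 N more over the last 20 mm while its pin pushes the latch aside. Let go before the latch catches, it swings open; latched it reads about 1.08.
- gate_hinge (a point): Middle of the gate's hinge axis, which runs along the fixture's y, 95 mm above the bench, 105 mm behind (+x of) the fixture's origin.
- gate_bar (a point): Middle of the gate's black round handle bar: 16 mm diameter, along the fixture's y, 100 mm clear between its end legs, 37 mm clear of the aluminium gate frame (192 mm wide), 260 mm from the hinge axis. Open, it is 327 mm above the bench over the fixture's middle; shut, 95 mm up, 155 mm in front of the fixture's origin, only bench beneath. It moves on a circle about the hinge, forward and down.
- latch (a joint): Sprung steel latch hook on the fixture's left (+y) side, rad: 0 = upright at rest; pushed forward (-x) to about 0.15 by the gate's pin, it springs back to 0 when the pin has passed under its nose: then the gate is held. It stands 129 mm above the bench; its red thumb tab is only for releasing.
- latch_nose (a point): Underside of the latch hook's nose, 104 mm above the bench at rest, 119 mm to +y of the fixture's middle.
- scanner: Pistol-shaped scanner, dark grey, orange band, 0.22 kg, nose down in its holder. Origin: centre of the reading window on its nose; reads along its own -z (down). Nose 56 x 68 x 32 mm, head 50 x 58 up to z = 112 mm. Handle 32 mm wide (y), 36 deep, from the head's -x side to x = -130, rising 0.2 rad. Reads a label 40-170 mm away, within 20 mm of its axis, square within 0.45 rad, any rotation.
- scanner_grip (a point): Middle of the scanner's handle just behind the head, x = -55, y = 0, z = 80 mm in the scanner's frame: a good place to grip, across the handle's 32 mm width (along the scanner's y), from above. Axes as the scanner's.
- holder: Scanner holder, fixed: grey cup on a black base plate 120 x 125 x 12 mm. Cup 72 (x) x 84 (y) mm inside, walls 5 mm, rim 57 mm above the bench, open top. Origin: centre of its underside. The scanner stands in it with some 8 mm to spare all round, its axes nearly along the holder's. Turned up to 0.6 rad about z.
- holder_in (a point): Centre of the cup's inner floor, 12 mm above the bench.
- bin: Blue plastic parts bin with small connectors in it, 150 (x) x 110 (y) x 70 mm, loose, origin under its centre. Leave it alone.
- driver: Screwdriver with a red handle, lying on the bench along its x, about 200 mm long, loose. Leave it alone.
- roll: Roll of white labels standing on its flat side, 84 mm diameter, 40 mm high, loose, origin under its centre. Leave it alone.
There are look-alikes about, which are no part of the job. Leave any purple look-alike of the holder alone.

How it is judged:
On the way, in this order (a step that is already met when the one before it is completed fails the run):
1. the scanner is aimed at the code label (label 40 to 170 mm in front of the window, within 20 mm of its axis, within 0.45 rad of square) and held steady for 0.6 s (x of label in the frame of scanner between -0.02 and 0.02 m and y of label in the frame of scanner between -0.02 and 0.02 m and z of label in the frame of scanner between -0.17 and -0.04 m and angle between the z axis of scanner and the z axis of label, either way round below 0.45 rad and linear speed of scanner below 0.03 m/s and angular speed of scanner below 0.25 rad/s), for 0.6 s.
2. the scanner stands in its holder again, nose down and let go (horizontal distance between scanner and holder_in below 0.018 m and height (world z) of scanner below 0.02 m and angle between scanner's own z axis and vertical below 0.12 rad and linear speed of scanner below 0.02 m/s and contact force between the fingers and scanner below 0.2 N), for 0.2 s.
3. the gate is down and the latch hook is over its pin (value of joint gate above 1.04 rad and value of joint latch below 0.08 rad), for 0.2 s.
At the end, for the whole second after the job is handed in: The gate is held down by the latch (gate joint above 1.04 rad, latch joint below 0.08 rad, at rest), and the scanner stands nose down at rest in its holder (window centre within 18 mm of the middle of the cup, no more than 8 mm above its floor, tilted less than 0.12 rad) (all of step 3 and velocity of joint gate between -0.05 and 0.05 rad/s and horizontal distance between scanner and holder_in below 0.018 m and height (world z) of scanner below 0.02 m and angle between scanner's own z axis and vertical below 0.12 rad and linear speed of scanner below 0.02 m/s); the robot touches nothing.
It fails at once if the circuit board is touched by the robot or the scanner with more than 3 N (contact force between any of the arm, the fingers, scanner and board above 3 N).
It fails at once if the bin, the screwdriver or the label roll is moved by more than 25 mm (distance of any of bin, driver, roll from where it was at the start of the episode above 0.025 m).
It also fails if it takes over 69 s, if anything falls off the work surface, if the arm or the gripper's body presses on something with over 40 N, if the wrist force passes 120 N, or if a joint passes its speed limit or range.

## Robot

A 7-joint arm with a two-finger parallel gripper is mounted at the origin on the work surface. World frame = base frame: x ahead of the robot, y to its left, z up, the work surface at z = 0. Lengths are in m, angles in rad, forces in N, time in s.
With the tool pointing down it reaches from about 0.425 to 0.95 m from the base axis. Payload 16.7 kg.
Tool frame: the origin (TCP) lies midway between the tips of the shut fingers; the grasp point (between the pads) lies 19 mm behind it (ctrl.pinch_z is the distance from the TCP to the grasp point, in m); z points along the fingers, y is the line along which they close (so a half turn about z gives the same grasp; the last joint's range is limited). The gripper opens to 94 mm and grips with 3 to 60 N. Pads are 16 mm wide; open, the fingers measure 119 mm over their backs; the gripper's body (75 mm by 177 mm) begins 78 mm behind the grasp point.
Start: joints at [-1.397, 0.426, 0.074, 1.606, -0.034, 1.111, -0.067], TCP at [0.214, 0.64, 0.205] pointing down, gripper open.
Joint ranges: [-2.85, 2.85], [-0.5, 2.14], [-1.23, 1.37], [0.21, 2.46], [-1.02, 4.16], [0.16, 2.05], [-2.73, 2.73]. Speed limits (rad/s): [1.89, 1.89, 2.39, 2.39, 3.01, 3.01, 3.01].

## Interface

Orientations are given as a unit quaternion [x, y, z, w].
In Python, from station import ctrl gives the robot as it stands.
- The arm moves only by the tool play_rows, never from a script. Its argument "deltas" is a list that holds one entry, the list of rows, each a list of 6 numbers: the shift along the tool's x, y, z in units of 25 mm (1.0 is 25 mm), then the turn, a rotation vector about the tool's x, y, z in units of 6 degrees (1.0 is 6 degrees). In form: [[[dx, dy, dz, ax, ay, az], ...]]. A call has 1 to 10 rows; each row is the pose to reach, as a shift and turn from the pose commanded when the call began, along the tool's axes at that moment; what a row does not reach only later rows make up. A row lasts 1/8 s, in which the tool goes at most 62.5 mm and 10.7 degrees, less where a joint would pass 70% of its speed; a pose out of reach is approached as far as the arm can. A call with a gripper value outside its range is refused whole. "jaw" is the closure, from 0 (fully open) to 1 (shut), set as the call begins (left out, the last holds). The fingers move at their own pace and stop on an object; "force" is the grip in N (left out, the last holds). Time passes only in rows, so rows that repeat a pose let the fingers close. It gives the time, the measured TCP pose, the force, the opening and the grip force at its end, in the units of the state.
- ctrl.get_state(): the state, without advancing time (a new reading comes with each control period).
- ctrl.get_image(name): name is "scene" or "top"; returns the picture (420x560x3 uint8, blue, green, red); there is no depth.
- ctrl.get_calibration(name): a dict with "vfov" (degrees; the focal length in pixels is half the picture's height over the tangent of half this angle, whatever the lens; pixels are square), "cx", "cy" (the principal point, pixels), "origin" and "rotation" of the camera in the world. Camera axes: x right, y down, z forward; pixel columns grow to the right and rows downward; lengths in m; the calibration is good to about 2 mm. A picture is of the moment at which its call begins. get_calibration takes no time and is no camera call.
- ctrl.finish_job(): hands the job in; it is judged then, once.
Trained networks look in the newest picture that a camera, given by its name, has taken for a name from the list of things; names that differ only in an ending like _2 or _b are one class to them, and where a whole thing is asked for, a point or a joint stands for the part that bears it (a point fixed in the world has none). Each returns a list of dicts, best first, with "conf" (0 to 1); they miss things now and then, are a little off and sometimes report something else, mostly with a low value. They report only what shows in the picture. A call takes as long as a camera call. They do not tell look-alikes from the thing itself.
- ctrl.outline_of(camera, thing): "region" (420x560 bool, what is visible of it) and "position" ([column, row] in pixels, amid what is visible of it).
- ctrl.mark_of(camera, thing): "position" ([column, row] in pixels: a listed point, or the origin of a listed thing).
The state is a dict: "time": time; "joint_pos": joint angles; "qd": joint speeds; "effort": joint torques, N m; "ee_pos": TCP position; "tool_rot": TCP orientation; "contact_force": force on the tool from outside, world axes, zero at the start; "moment": the same for the moment, N m; "finger_gap": finger opening in m; "grasp_force": force on a finger pad.
Only numpy, scipy, OpenCV 4.12 (cv2) and the standard library are available. Lean on these libraries where they do the work, as an engineer would, in place of code of your own. Each camera call takes 0.05 s, during which the arm holds its last target. There are 200 camera calls.

## Working session

There is one attempt and no reset: what is moved stays moved. The work goes in short steps, Python scripts to look and compute and a tool call to move; the robot and the scene stay as the last step left them, time stands still between calls to the robot, and variables do not carry over. Pictures are saved under pics/ and viewed, at most 10 in all, crops included, and the job is handed in when it is done.

Besides the shell and the picture viewer there is one more tool, called after "Request:" as a command line: name --argument value ..., lists and objects as JSON in quotes. play_rows: Moves the arm, as the interface text tells. Its arguments: {"type":"object","properties":{"deltas":{"type":"array","items":{"type":"array","items":{"type":"array","items":{"type":"number"}}}},"jaw":{"type":"number"},"force":{"type":"number"}},"required":["deltas"]}

```bash
ls; mkdir -p pics; cat > h.py <<'E'
import numpy as np, cv2
from scipy.spatial.transform import Rotation as R
from station import ctrl
def ray(cam,px):
    c=ctrl.get_calibration(cam); f=210/np.tan(np.radians(c["vfov"])/2)
    d=np.array([(px[0]-c["cx"])/f,(px[1]-c["cy"])/f,1.]); return np.array(c["origin"]),np.array(c["rotation"])@d
def atz(cam,px,z):
    o,d=ray(cam,px); return o+d*(z-o[2])/d[2]
def proj(cam,p):
    c=ctrl.get_calibration(cam); f=210/np.tan(np.radians(c["vfov"])/2)
    q=np.array(c["rotation"]).T@(np.array(p)-c["origin"]); return np.array([c["cx"]+f*q[0]/q[2],c["cy"]+f*q[1]/q[2]])
def tri(a,b):
    (o1,d1),(o2,d2)=ray("scene",a),ray("top",b)
    s=np.linalg.lstsq(np.c_[d1,-d2],o2-o1,rcond=None)[0]
    p,q=o1+d1*s[0],o2+d2*s[1]; return (p+q)/2,np.linalg.norm(p-q)
def move(p,r=None):
    """rows units from current pose to TCP p, rotation r"""
    s=ctrl.get_state(); T=R.from_quat(s["tool_rot"]); r=T if r is None else r
    return np.round(np.r_[T.inv().apply(np.array(p)-s["ee_pos"])/.025, np.degrees((T.inv()*r).as_rotvec())/6],2)
E
python3 - <<'E'
from h import *
np.set_printoptions(precision=4,suppress=True)
for c in("scene","top"):
    cv2.imwrite(f"pics/{c}0.png",ctrl.get_image(c)); k=ctrl.get_calibration(c); print(c,k)
    for n in["scanner","scanner_grip","holder","holder_in","label","board","fixture","gate_bar","gate_hinge","latch_nose"]:
        print(n,[(np.round(d["position"],1),round(d["conf"],2)) for d in ctrl.mark_of(c,n)][:3])
print(ctrl.get_state())
E
```

```text
pics
scene {'vfov': 47.454622394340134, 'cx': 271.8495394256722, 'cy': 204.41508483220892, 'origin': array([ 0.3851, -1.0996,  1.0847]), 'rotation': array([ 0.9018, -0.0589,  0.0278, -0.4272])}
scanner [(array([257.8, 335.6]), 0.69), (array([289.4, 169. ]), 0.54)]
scanner_grip [(array([241.6, 321.9]), 0.9)]
holder [(array([212.4, 221.5]), 0.65), (array([261.3, 332.9]), 0.56)]
holder_in [(array([209.9, 217.9]), 0.88), (array([262.7, 336.6]), 0.77)]
label [(array([268.9, 243.2]), 0.88)]
board [(array([281.2, 234.3]), 0.89)]
fixture [(array([290.2, 248.9]), 0.72), (array([290.3, 168.4]), 0.68), (array([260.9, 335.5]), 0.37)]
gate_bar [(array([290.2, 170.1]), 0.65)]
gate_hinge [(array([325.2, 231.9]), 0.87)]
latch_nose [(array([266.8, 203.2]), 0.45)]
top {'vfov': 52.634482648658086, 'cx': 278.35014560234885, 'cy': 208.72317416201113, 'origin': array([ 0.3754, -0.0003,  1.4389]), 'rotation': array([-0.7049,  0.707 , -0.0438,  0.0382])}
scanner [(array([378.5, 236.8]), 0.91), (array([386.8, 252.7]), 0.16)]
scanner_grip [(array([388.7, 252.6]), 0.64)]
holder [(array([228. , 267.7]), 0.96), 
[... 264 characters left out ...]
, 198.4]), 0.6)]
gate_bar [(array([286.2, 179.5]), 0.63)]
gate_hinge [(array([288.3, 156.6]), 0.67)]
latch_nose [(array([292.7, 214.1]), 0.6), (array([240.9, 209.5]), 0.59)]
{'time': 1.1, 'joint_pos': array([-1.3975,  0.4261,  0.0739,  1.606 , -0.0341,  1.1108, -0.0671]), 'qd': array([-0.0006, -0.0005,  0.0005, -0.0005,  0.0008,  0.0002, -0.0003]), 'effort': array([ -0.0007, -93.5535,   3.6632, -45.4539,  -0.049 ,   0.0134,
         0.    ]), 'ee_pos': array([0.2141, 0.6401, 0.2055]), 'tool_rot': array([ 0.1607,  0.987 , -0.    , -0.    ]), 'contact_force': array([-0.1638,  0.0366, -0.2389]), 'moment': array([ 0.0153,  0.0012, -0.0408]), 'grasp_force': 0.0, 'finger_gap': 0.09424625525874994}
```

```bash
sed -i 's/np.array(c\["rotation"\])/R.from_quat(c["rotation"]).as_matrix()/' h.py
python3 - <<'E'
from h import *
np.set_printoptions(precision=4,suppress=True)
S=dict(scanner=(257.8,335.6),grip=(241.6,321.9),hin=(262.7,336.6),hol=(261.3,332.9),fake=(209.9,217.9),label=(268.9,243.2),board=(281.2,234.3),bar=(290.2,170.1),hinge=(325.2,231.9),nose=(266.8,203.2),fix=(290.2,248.9))
T=dict(scanner=(378.5,236.8),grip=(388.7,252.6),hin=(374,237.3),hol=(373.3,235.9),fake=(225.4,267.7),label=(288.7,214.1),board=(280.6,199.1),bar=(286.2,179.5),hinge=(288.3,156.6),nose=(240.9,209.5),fix=(282.3,198.2))
for k in S: print(k,*tri(S[k],T[k]))
E
python3 -c "
import cv2,numpy as np
a=cv2.imread('pics/scene0.png');b=cv2.imread('pics/top0.png')
cv2.imwrite('pics/s.png',cv2.resize(a,(784,588)));cv2.imwrite('pics/t.png',cv2.resize(b,(784,588)))"
```

```text
scanner [ 0.4458 -0.3464  0.0203] 0.0009676814884615681
grip [ 0.3988 -0.3575  0.1004] 0.014188328011320537
hin [ 0.4525 -0.3365 -0.0008] 0.015450290170776376
hol [ 0.453  -0.3317  0.0096] 0.00815672025705383
fake [0.3397 0.1659 0.0026] 0.009539115582748283
label [ 0.5161 -0.0452  0.061 ] 0.004224217518122269
board [ 0.5613 -0.0187  0.0692] 0.010485093611439565
bar [ 0.5804 -0.0305  0.32  ] 0.007964418614014175
hinge [ 0.6963 -0.0438  0.087 ] 0.014174439075780379
nose [0.5282 0.1081 0.0946] 0.003306986270136501
fix [ 0.5815 -0.0256  0.0077] 0.006587860242938104
```

View pics/s.png

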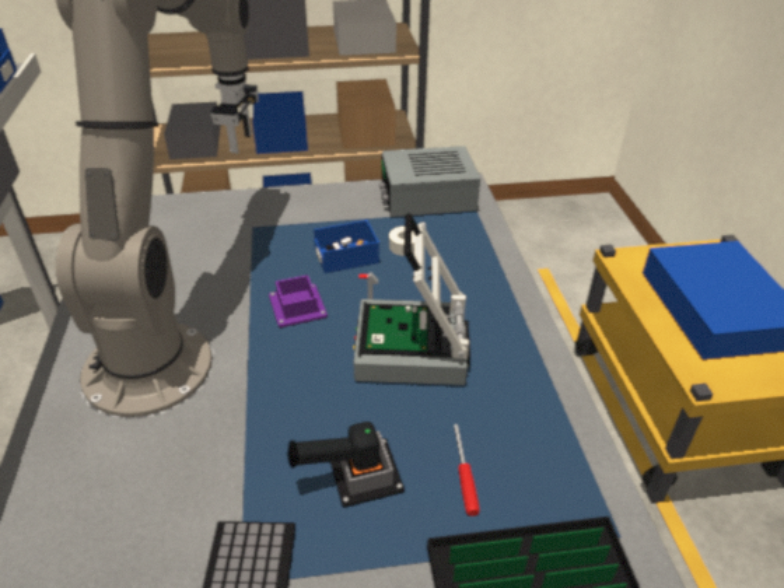

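View pics/t.png

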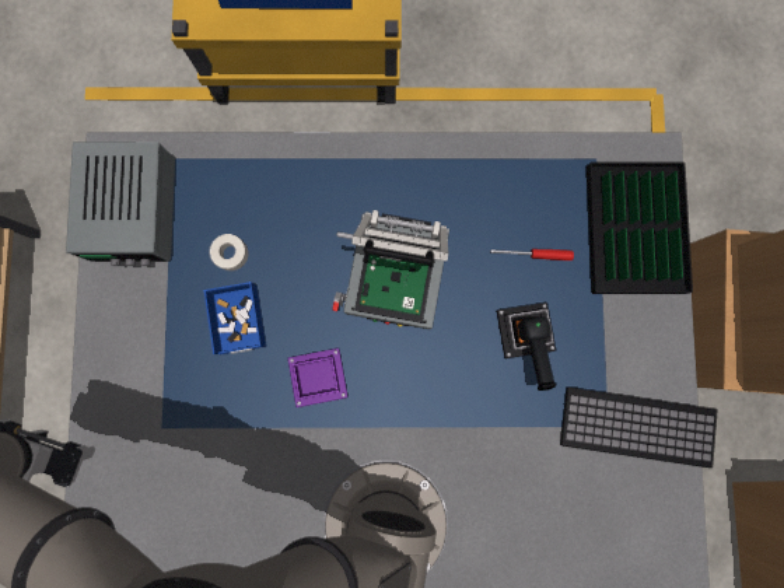

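```bash
python3 - <<'E'
from h import *
np.set_printoptions(precision=4,suppress=True)
t=cv2.imread('pics/top0.png')
a=cv2.resize(t[145:245,230:330],(400,400),interpolation=cv2.INTER_CUBIC); b=cv2.resize(t[200:300,335:435],(400,400),interpolation=cv2.INTER_CUBIC)
cv2.imwrite('pics/tc.png',np.hstack([a,b]))
r=ctrl.get_image("top")
for n in("scanner","holder","label","board"):
  for d in ctrl.outline_of("top",n)[:2]:
    m=d["region"].astype(np.uint8); c,s,an=cv2.minAreaRect(cv2.findNonZero(m)); z=dict(scanner=.1,holder=.012,label=.0755,board=.0755)[n]
    bx=cv2.boxPoints((c,s,an)); P=np.array([atz("top",q,z)[:2] for q in bx]); print(n,d["conf"],m.sum(),c,P.mean(0),np.linalg.norm(np.diff(P,axis=0),axis=1)[:2],"dir",[np.degrees(np.arctan2(*(P[i+1]-P[i])[::-1])) for i in(0,1)])
    if n=="scanner":
      ys,xs=np.nonzero(m); W=np.array([atz("top",q,.1)[:2] for q in zip(xs,ys)]); print(W.min(0),W.max(0))
      for lo in np.arange(W[:,0].min(),W[:,0].max(),.01):
        k=W[(W[:,0]>=lo)&(W[:,0]<lo+.01)][:,1]; print(round(lo+.005,3),k.min().round(4),k.max().round(4),k.mean().round(4))
for px,z in(((378.5,236.8),.012),((388.7,252.6),.092),((374,237.3),.012),((373.3,235.9),0),((288.7,214.1),.0755),((280.6,199.1),.0755),((288.3,156.6),.095),((286.2,179.5),.327),((240.9,209.5),.104)): print(px,z,atz("top",px,z))
E
```

```text
scanner 0.69 828 (382.29998779296875, 252.59999084472656) [ 0.3923 -0.3374] [0.0833 0.1627] dir [np.float64(-82.06523767714398), np.float64(-173.81045934427488)]
[ 0.3128 -0.3783] [ 0.4755 -0.2905]
0.318 -0.375 -0.3404 -0.3561
0.328 -0.3783 -0.3406 -0.359
0.338 -0.3755 -0.338 -0.3572
0.348 -0.3728 -0.3381 -0.3554
0.358 -0.3701 -0.3352 -0.3527
0.368 -0.3673 -0.3326 -0.3504
0.378 -0.3674 -0.3298 -0.3486
0.388 -0.3647 -0.3299 -0.3468
0.398 -0.3619 -0.3272 -0.345
0.408 -0.3592 -0.3244 -0.3425
0.418 -0.3593 -0.2932 -0.3291
0.428 -0.3662 -0.2933 -0.3282
0.438 -0.3728 -0.2905 -0.3311
0.448 -0.373 -0.2907 -0.3314
0.458 -0.3703 -0.2909 -0.3327
0.468 -0.3675 -0.2912 -0.3318
0.478 -0.3582 -0.3455 -0.3518
holder 0.91 1376 (226.97999572753906, 269.1399841308594) [0.3402 0.1596] [0.1289 0.1204] dir [np.float64(-79.89591964028077), np.float64(-169.32043686678276)]
label 0.59 1580 (281.3780212402344, 202.45889282226562) [ 0.555  -0.0213] [0.1206 0.1424] dir [np.float64(-10.304987691393395), np.float64(-100.75329970026237)]
board 0.93 1503 (281.270263671875, 202.87838745117188) [ 0.5536 -0.0209] [0.1171 0.1428] dir [np.float64(-9.28212270763834), np.float64(-99.70855605570281)]
(378.5, 236.8) 0.012 [ 0.4458 -0.3484  0.012 ]
(388.7, 252.6) 0.092 [ 0.3918 -0.3597  0.092 ]
(374, 237.3) 0.012 [ 0.4441 -0.3332  0.012 ]
(373.3, 235.9) 0 [ 0.4495 -0.3338  0.    ]
(288.7, 214.1) 0.0755 [ 0.5167 -0.0447  0.0755]
(280.6, 199.1) 0.0755 [ 0.5657 -0.0188  0.0755]
(288.3, 156.6) 0.095 [ 0.7016 -0.044   0.095 ]
(286.2, 179.5) 0.327 [ 0.5831 -0.0305  0.327 ]
(240.9, 209.5) 0.104 [0.5288 0.1073 0.104 ]
```

View pics/tc.png

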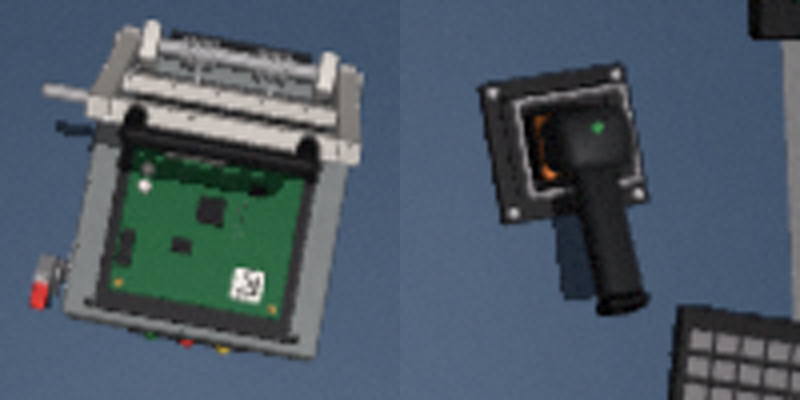

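```bash
python3 - <<'E'
from h import *
np.set_printoptions(precision=4,suppress=True)
w=lambda u,v,z,ox: atz("top",(ox[0]+u/4-.4,ox[1]+v/4-.4),z)
H=(335,200);F=(230,145)
S=np.array([w(u,v,.013,H) for u,v in((92,93),(216,73),(239,193),(115,213))])
print("screws",S,"ctr",S.mean(0)); 
for i,j,o in((0,1,90),(3,2,90),(3,0,0),(2,1,0)):
    d=S[j]-S[i]; print(np.degrees(np.arctan2(d[1],d[0]))+o, np.linalg.norm(d))
print("led",w(198,128,.124,H)); 
# handle end knob centre and grip section
for u,v,z in((222,302,.112),(212,260,.105),(200,210,.095),(195,190,.09)): print("handle",w(u,v,z,H))
print("label",w(247,284,.0755,F))
B=[w(u,v,z,F) for u,v,z in((92,300,.073),(296,340,.073),(64,315,.065),(317,357,.065),(108,300,.0755),(278,325,.0755))]
for i in(0,2,4): d=B[i]-B[i+1]; print("fixture yaw",np.degrees(np.arctan2(d[1],d[0]))-90,B[i],B[i+1],np.linalg.norm(d))
E
```

```text
screws [[ 0.4929 -0.279   0.013 ]
 [ 0.5096 -0.3844  0.013 ]
 [ 0.4085 -0.4003  0.013 ]
 [ 0.3922 -0.2958  0.013 ]] ctr [ 0.4508 -0.3399  0.013 ]
8.983677647176066 0.10664894181360286
8.877450529411234 0.10579111331804396
9.440169619553267 0.10209133938448164
8.958678820263305 0.10228424685968583
led [ 0.4563 -0.339   0.124 ]
handle [ 0.3223 -0.3564  0.112 ]
handle [ 0.3544 -0.3515  0.105 ]
handle [ 0.3934 -0.346   0.095 ]
handle [ 0.4092 -0.3438  0.09  ]
label [ 0.5118 -0.0533  0.0755]
fixture yaw -11.28135934484878 [0.4994 0.0718 0.073 ] [ 0.4667 -0.0925  0.073 ] 0.1675963702129014
fixture yaw -9.602911000288898 [0.488  0.0949 0.065 ] [ 0.4534 -0.1099  0.065 ] 0.20773960542526554
fixture yaw -8.549207229279418 [0.4992 0.0588 0.0755] [ 0.4786 -0.078   0.0755] 0.13834423612720204
```

```bash
cat >> h.py <<'E'
def tool(az):
    """tool pointing down, tool y at azimuth az deg"""
    a=np.radians(az); y=np.array([np.cos(a),np.sin(a),0]); z=np.array([0,0,-1.]); return R.from_matrix(np.c_[np.cross(y,z),y,z])
def plan(*wps):
    s=ctrl.get_state(); p,r=np.array(s["ee_pos"]),R.from_quat(s["tool_rot"])
    for q,az in wps:
        n=tool(az); print(list(np.round(np.r_[r.inv().apply(np.array(q)-p)/.025,np.degrees((r.inv()*n).as_rotvec())/6],2))); p,r=np.array(q),n
E
python3 - <<'E'
from h import *
plan(((.42,.35,.42),20),((.47,-.05,.45),-40),((.396,-.346,.2),-81.5),((.396,-.346,.073),-81.5))
E
```

```text
[np.float64(-11.49), np.float64(-8.39), np.float64(-8.58), np.float64(-0.0), np.float64(-0.0), np.float64(8.58)]
[np.float64(-15.72), np.float64(-3.59), np.float64(-1.2), np.float64(0.0), np.float64(0.0), np.float64(10.0)]
[np.float64(-10.97), np.float64(5.34), np.float64(10.0), np.float64(0.0), np.float64(0.0), np.float64(6.92)]
[np.float64(0.0), np.float64(0.0), np.float64(5.08), np.float64(0.0), np.float64(0.0), np.float64(0.0)]
```

Request:
play_rows --deltas '[[[-1.9,-1.4,-1.4,0,0,1.4],[-3.8,-2.8,-2.8,0,0,2.8],[-5.7,-4.2,-4.3,0,0,4.3],[-7.7,-5.6,-5.7,0,0,5.7],[-9.6,-7,-7.2,0,0,7.2],[-11.5,-8.4,-8.6,0,0,8.6],[-11.5,-8.4,-8.6,0,0,8.6],[-11.5,-8.4,-8.6,0,0,8.6]]]' --jaw 0

```text
time: 2.35
ee_pos: [0.4223, 0.3476, 0.4225]
tool_rot: [0.576, 0.817, 0.002, 0.0]
contact_force: [-0.1, 0.5, -0.0]
finger_gap: 0.094
grasp_force: 0.0
```

Request:
play_rows --deltas '[[[-2.2,-0.5,-0.2,0,0,1.4],[-4.5,-1,-0.3,0,0,2.8],[-6.7,-1.5,-0.5,0,0,4.3],[-9,-2,-0.7,0,0,5.7],[-11.2,-2.5,-0.9,0,0,7.1],[-13.5,-3,-1,0,0,8.6],[-15.7,-3.6,-1.2,0,0,10],[-15.7,-3.6,-1.2,0,0,10],[-15.7,-3.6,-1.2,0,0,10]]]'

```text
time: 3.48
ee_pos: [0.4691, -0.0488, 0.4501]
tool_rot: [0.906, 0.423, -0.0, -0.0]
contact_force: [-0.2, -0.1, -0.8]
finger_gap: 0.094
grasp_force: 0.0
```

```bash
python3 - <<'E'
from h import *
s=ctrl.get_state();print(s["time"],s["ee_pos"],s["joint_pos"],s["tool_rot"])
plan(((.396,-.346,.2),-81.5),((.396,-.346,.073),-81.5))
E
```

```text
3.475 [ 0.46910964 -0.04878516  0.45011762] [-0.82041422 -0.12015137  0.71514971  1.69448646  0.07871405  1.53859418
 -0.80935637] [ 9.06265926e-01  4.22707952e-01 -2.28718341e-04 -8.06120318e-05]
[np.float64(-10.98), np.float64(5.4), np.float64(10.01), np.float64(-0.0), np.float64(0.0), np.float64(6.92)]
[np.float64(0.0), np.float64(0.0), np.float64(5.08), np.float64(0.0), np.float64(0.0), np.float64(0.0)]
```

Request:
play_rows --deltas '[[[-1.6,0.8,1,0,0,1],[-3.2,1.6,2.4,0,0,2],[-4.8,2.4,4,0,0,3],[-6.4,3.2,5.6,0,0,4],[-8,4,7.2,0,0,5],[-9.5,4.7,8.6,0,0,6],[-11,5.4,10,0,0,6.9],[-11,5.4,10,0,0,6.9],[-11,5.4,10,0,0,6.9],[-11,5.4,10,0,0,6.9]]]'

```text
time: 4.72
ee_pos: [0.3968, -0.3458, 0.2011]
tool_rot: [0.997, 0.076, 0.001, -0.0]
contact_force: [-0.7, 0.0, 0.1]
finger_gap: 0.0937
grasp_force: 0.0
```

```bash
python3 - <<'E'
from h import *
plan(((.396,-.346,.073),-81.5))
s=ctrl.get_state();print(s["joint_pos"])
t=ctrl.get_image("top"); c=ctrl.get_image("scene")
x=cv2.resize(t[180:300,320:440],(400,400),interpolation=cv2.INTER_CUBIC); y=cv2.resize(c[240:380,190:330],(400,400),interpolation=cv2.INTER_CUBIC)
cv2.imwrite('pics/g1.png',np.hstack([x,y]))
E
```

```text
[np.float64(-0.04), np.float64(0.01), np.float64(5.12), np.float64(-0.0), np.float64(-0.02), np.float64(0.04)]
[-0.29102141  0.31860629  1.08813998  1.98423182 -0.33134778  1.02969734
 -0.46773971]
```

View pics/g1.png

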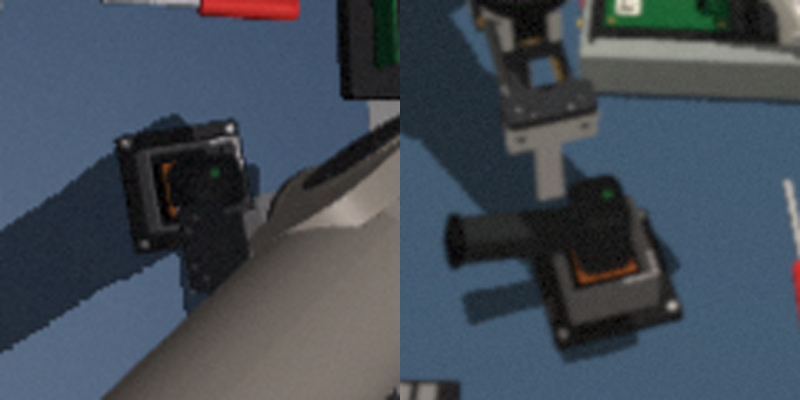

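Request:
play_rows --deltas '[[[0,0,1.7,0,0,0],[0,0,3.4,0,0,0],[0,0,4.4,0,0,0],[0,0,5.1,0,0,0],[0,0,5.1,0,0,0]]]'

```text
time: 5.45
ee_pos: [0.3954, -0.3468, 0.0728]
tool_rot: [0.997, 0.075, -0.0, -0.0]
contact_force: [-0.8, -0.9, 0.2]
finger_gap: 0.0939
grasp_force: 0.0
```

Request:
play_rows --deltas '[[[0,0,0,0,0,0],[0,0,0,0,0,0],[0,0,0,0,0,0],[0,0,0,0,0,0],[0,0,0,0,0,0],[0,0,0,0,0,0],[0,0,0,0,0,0],[0,0,0,0,0,0]]]' --jaw 1 --force 30

```text
time: 6.45
ee_pos: [0.3953, -0.3473, 0.073]
tool_rot: [0.997, 0.074, -0.0, -0.0]
contact_force: [-0.4, -0.0, -0.7]
finger_gap: 0.0316
grasp_force: 30.0
```

Request:
play_rows --deltas '[[[0,0,-0.6,0,0,0],[0,0,-1.4,0,0,0],[0,0,-2.4,0,0,0],[0,0,-3.4,0,0,0],[0,0,-4.4,0,0,0],[0,0,-5.3,0,0,0],[0,0,-6,0,0,0],[0,0,-6,0,0,0]]]'

```text
time: 7.45
ee_pos: [0.3958, -0.3475, 0.2243]
tool_rot: [0.997, 0.074, 0.001, 0.0]
contact_force: [-0.2, 0.6, -2.9]
finger_gap: 0.0317
grasp_force: 30.0
```

```bash
python3 - <<'E'
from h import *
plan(((.457,-.062,.221),-81.5))
s=ctrl.get_state();print(s["ee_pos"],s["finger_gap"],s["joint_pos"])
t=ctrl.get_image("top"); c=ctrl.get_image("scene")
for n in("scanner","scanner_grip"):
    print(n,[[(np.round(d["position"],1),round(d["conf"],2)) for d in ctrl.mark_of(q,n)][:2] for q in("scene","top")])
x=cv2.resize(t[180:300,320:440],(400,400),interpolation=cv2.INTER_CUBIC); y=cv2.resize(c[220:360,190:330],(400,400),interpolation=cv2.INTER_CUBIC)
cv2.imwrite('pics/g2.png',np.hstack([x,y]))
E
```

```text
[np.float64(4.11), np.float64(-10.93), np.float64(0.13), np.float64(0.01), np.float64(-0.02), np.float64(0.0)]
[ 0.39582318 -0.34748873  0.22426216] 0.03172186693456614 [-0.32639807  0.28874433  1.12390092  1.95843125 -0.29811229  1.07275405
 -0.49590618]
scanner [[(array([259. , 298.4]), 0.72), (array([287.6, 175.5]), 0.65)], [(array([389.2, 234.9]), 0.79), (array([400.8, 250.2]), 0.62)]]
scanner_grip [[(array([235.8, 280.1]), 0.98)], [(array([400.9, 252.2]), 0.88)]]
```

View pics/g2.png

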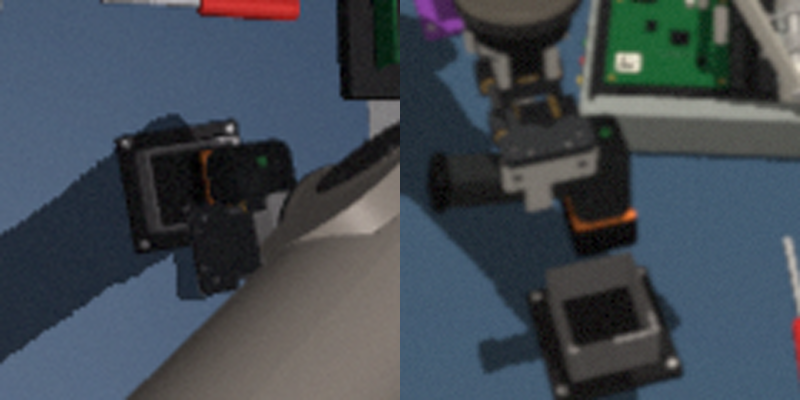

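Request:
play_rows --deltas '[[[0.3,-0.8,0,0,0,0],[0.8,-2.1,0,0,0,0],[1.4,-3.6,0,0,0,0],[2,-5.3,0,0,0,0],[2.6,-7,0.1,0,0,0],[3.2,-8.5,0.1,0,0,0],[3.7,-9.8,0.1,0,0,0],[4,-10.6,0.1,0,0,0],[4.1,-10.9,0.1,0,0,0],[4.1,-10.9,0.1,0,0,0]]]'

```text
time: 9.0
ee_pos: [0.4562, -0.063, 0.2203]
tool_rot: [0.997, 0.074, -0.0, 0.0]
contact_force: [0.4, -0.4, -2.1]
finger_gap: 0.0318
grasp_force: 30.0
```

```bash
python3 - <<'E'
from h import *
s=ctrl.get_state();print(s["ee_pos"],s["finger_gap"],s["joint_pos"])
t=ctrl.get_image("top"); c=ctrl.get_image("scene")
for n in("scanner","scanner_grip","label"):
    print(n,[[(np.round(d["position"],1),round(d["conf"],2)) for d in ctrl.mark_of(q,n)][:2] for q in("scene","top")])
print(proj("scene",(.512,-.053,.16)),proj("scene",(.512,-.053,.0755)))
x=cv2.resize(t[145:265,230:350],(400,400),interpolation=cv2.INTER_CUBIC); y=cv2.resize(c[140:280,190:330],(400,400),interpolation=cv2.INTER_CUBIC)
cv2.imwrite('pics/g3.png',np.hstack([x,y]))
E
```

```text
[ 0.45618542 -0.06297336  0.22032713] 0.03180959497077078 [-1.10584082  0.0480126   1.16952727  2.0925286  -0.05094224  1.03123299
 -1.33291141]
scanner [[(array([267.5, 221.7]), 0.59)], []]
scanner_grip [[(array([248.8, 203.9]), 0.89)], [(array([282.2, 197.9]), 0.27)]]
label [[(array([268.7, 240.6]), 0.85)], [(array([290.6, 214.6]), 0.56)]]
[268.41522134 220.67474616] [268.54923225 241.54641737]
```

View pics/g3.png

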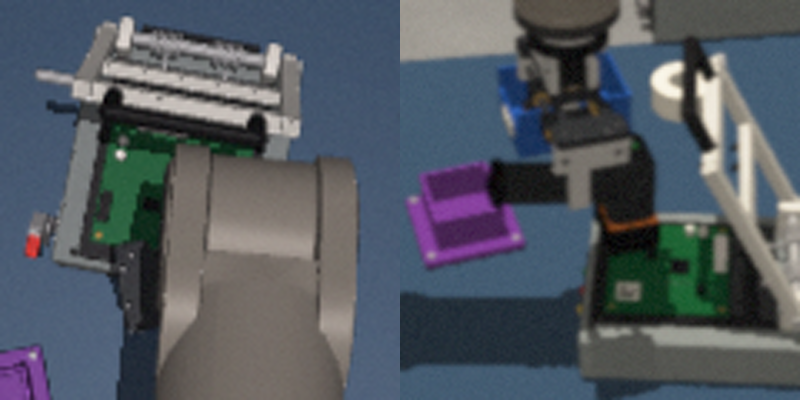

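Request:
play_rows --deltas '[[[0,0,0,0,0,0],[0,0,0,0,0,0],[0,0,0,0,0,0],[0,0,0,0,0,0],[0,0,0,0,0,0],[0,0,0,0,0,0],[0,0,0,0,0,0],[0,0,0,0,0,0]]]'

```text
time: 10.4
ee_pos: [0.4564, -0.0626, 0.2205]
tool_rot: [0.997, 0.074, -0.0, 0.0]
contact_force: [-0.0, 0.4, -1.6]
finger_gap: 0.0318
grasp_force: 30.0
```

Request:
play_rows --deltas '[[[-0.3,0.8,0,0,0,0],[-0.8,2.1,0,0,0,0],[-1.4,3.6,0,0,0,0],[-2,5.3,0,0,0,0],[-2.6,7,0,0,0,0],[-3.2,8.5,0,0,0,0],[-3.7,9.8,0,0,0,0],[-4,10.6,0,0,0,0],[-4.1,10.9,0,0,0,0],[-4.1,10.9,0,0,0,0]]]'

```text
time: 11.65
ee_pos: [0.3952, -0.3472, 0.2204]
tool_rot: [0.997, 0.074, -0.0, 0.0]
contact_force: [1.0, -0.5, -1.4]
finger_gap: 0.0319
grasp_force: 30.0
```

Request:
play_rows --deltas '[[[0,0,0,0,0,0],[0,0,0,0,0,0],[0,0,0,0,0,0]]]'

```text
time: 12.02
ee_pos: [0.3956, -0.3467, 0.2205]
tool_rot: [0.997, 0.075, 0.0, -0.0]
contact_force: [0.1, 0.1, -1.8]
finger_gap: 0.0318
grasp_force: 30.0
```

```bash
python3 - <<'E'
from h import *
plan(((.3953,-.3473,.12),-81.5),((.3953,-.3473,.0735),-81.5))
ctrl.get_image("scene"); ctrl.get_image("top"); s=ctrl.get_state(); print(s["ee_pos"],s["time"])
for n in("scanner","scanner_grip","holder_in"):
    print(n,[[(np.round(d["position"],1),round(d["conf"],2)) for d in ctrl.mark_of(q,n)][:2] for q in("scene","top")])
print(proj("scene",(.4508,-.3399,.012)),proj("top",(.4508,-.3399,.012)),proj("scene",s["ee_pos"]+np.array([.0547,.009,-.061])),proj("top",s["ee_pos"]+np.array([.0547,.009,-.061])))
E
```

```text
[np.float64(-0.02), np.float64(0.02), np.float64(4.02), np.float64(-0.0), np.float64(-0.0), np.float64(0.01)]
[np.float64(0.0), np.float64(0.0), np.float64(1.86), np.float64(0.0), np.float64(0.0), np.float64(0.0)]
[ 0.39547839 -0.3469767   0.22052944] 12.125
scanner [[(array([257.4, 297.4]), 0.76)], [(array([388.5, 231.1]), 0.64)]]
scanner_grip [[(array([236.3, 280.8]), 0.79), (array([326.2, 232.3]), 0.35)], [(array([399.7, 250.6]), 0.79)]]
holder_in [[(array([262.2, 333.8]), 0.78), (array([213.2, 218.3]), 0.59)], [(array([226.3, 268.7]), 0.9), (array([376.9, 236.5]), 0.81)]]
[259.27353475 335.23459595] [375.92030307 235.30823457] [257.92174938 298.65457121] [386.81841652 232.89941443]
```

Same pose as picked; lower it.

Request:
play_rows --deltas '[[[0,0,1,0,0,0],[0,0,2,0,0,0],[0,0,3,0,0,0],[0,0,3.8,0,0,0],[0,0,4.4,0,0,0],[0,0,5,0,0,0],[0,0,5.4,0,0,0],[0,0,5.6,0,0,0],[0,0,5.8,0,0,0],[0,0,5.8,0,0,0]]]'

```text
time: 13.68
ee_pos: [0.3953, -0.3473, 0.0754]
tool_rot: [0.997, 0.074, -0.0, -0.0]
contact_force: [-0.4, 0.1, -1.7]
finger_gap: 0.0316
grasp_force: 30.0
```

Request:
play_rows --deltas '[[[0,0,0.05,0,0,0],[0,0,0.1,0,0,0],[0,0,0.1,0,0,0]]]'

```text
time: 14.05
ee_pos: [0.3953, -0.3473, 0.073]
tool_rot: [0.997, 0.074, 0.0, 0.0]
contact_force: [0.1, -0.6, -1.5]
finger_gap: 0.0318
grasp_force: 30.0
```

Request:
play_rows --deltas '[[[0,0,0,0,0,0],[0,0,0,0,0,0],[0,0,0,0,0,0],[0,0,0,0,0,0],[0,0,0,0,0,0],[0,0,0,0,0,0],[0,0,0,0,0,0]]]' --jaw 0

```text
time: 14.92
ee_pos: [0.3953, -0.3473, 0.073]
tool_rot: [0.997, 0.074, -0.0, 0.0]
contact_force: [-0.3, 0.3, -0.0]
finger_gap: 0.0936
grasp_force: 0.0
```

Request:
play_rows --deltas '[[[0,0,-1,0,0,0],[0,0,-3,0,0,0],[0,0,-5,0,0,0],[0,0,-7,0,0,0],[0,0,-9,0,0,0],[0,0,-10,0,0,0],[0,0,-10,0,0,0]]]'

```text
time: 15.8
ee_pos: [0.396, -0.3476, 0.3243]
tool_rot: [0.997, 0.074, 0.001, 0.0]
contact_force: [0.0, 0.8, -0.4]
finger_gap: 0.094
grasp_force: 0.0
```

```bash
python3 - <<'E'
from h import *
s=ctrl.get_state();print(s["ee_pos"],s["joint_pos"])
t=ctrl.get_image("top"); c=ctrl.get_image("scene")
for n in("scanner","scanner_grip","gate_bar"):
    print(n,[[(np.round(d["position"],1),round(d["conf"],2)) for d in ctrl.mark_of(q,n)][:2] for q in("scene","top")])
x=cv2.resize(t[180:300,320:440],(400,400),interpolation=cv2.INTER_CUBIC); y=cv2.resize(c[240:380,190:330],(400,400),interpolation=cv2.INTER_CUBIC)
cv2.imwrite('pics/g4.png',np.hstack([x,y]))
E
```

```text
[ 0.39595109 -0.34760181  0.32429303] [-0.49845233  0.16696682  1.26190185  1.82547514 -0.16866137  1.266747
 -0.61180382]
scanner [[(array([257.8, 337.9]), 0.69)], [(array([378.1, 236.8]), 0.94), (array([377.5, 235.2]), 0.43)]]
scanner_grip [[(array([240.3, 319.6]), 0.7), (array([288. , 178.5]), 0.2)], [(array([386.6, 251.9]), 0.73)]]
gate_bar [[(array([289.3, 165.8]), 0.62)], [(array([283.8, 181. ]), 0.89), (array([387.5, 254.4]), 0.37)]]
```

View pics/g4.png

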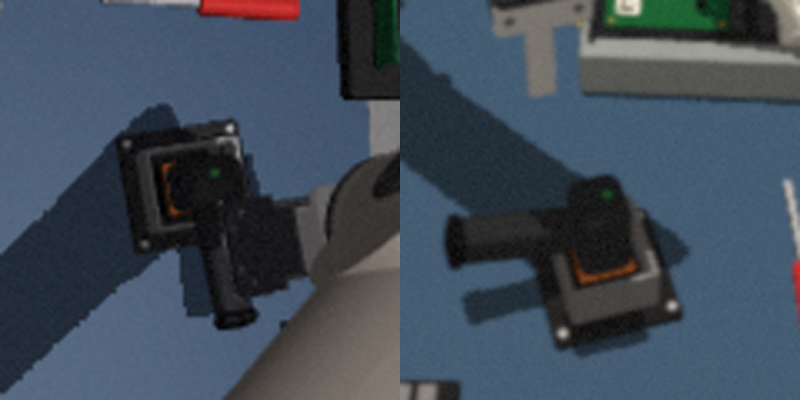

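```bash
python3 - <<'E'
from h import *
np.set_printoptions(precision=4,suppress=True)
print(tri((289.3,165.8),(283.8,181)), tri((290.2,170.1),(286.2,179.5)))
F=R.from_euler("z",-9.8,degrees=True); o=np.array([.587,-.029,0])
t=ctrl.get_image("top"); c=ctrl.get_image("scene"); k=5
im={}
for n,i,(x0,y0) in(("top",t,(240,145)),("scene",c,(250,140))):
    m=cv2.resize(i[y0:y0+80,x0:x0+80],(400,400),interpolation=cv2.INTER_CUBIC)
    q=lambda p:tuple(int(v) for v in (proj(n,F.apply(p)+o)-[x0,y0]+.5)*k)
    cv2.line(m,q((-.013,-.05,.327)),q((-.013,.05,.327)),(0,0,255),1)
    cv2.line(m,q((-.12,-.105,.065)),q((-.12,.105,.065)),(0,255,255),1)
    cv2.line(m,q((.105,-.096,.095)),q((.105,.096,.095)),(255,0,255),1)
    im[n]=m
cv2.imwrite('pics/b.png',np.hstack([im["top"],im["scene"]]))
E
```

```text
(array([ 0.5766, -0.0239,  0.3298]), np.float64(0.0038380485699381277)) (array([ 0.5804, -0.0305,  0.32  ]), np.float64(0.007964418614014175))
```

View pics/b.png

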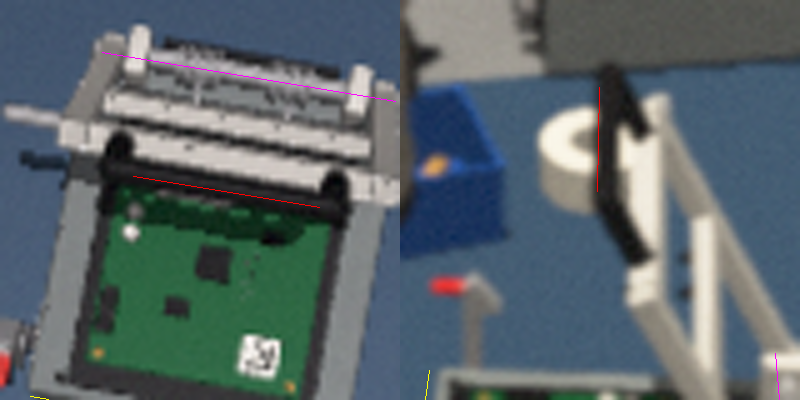

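```bash
python3 - <<'E'
from h import *
plan(((.47,-.2,.45),-40),((.578,-.027,.42),-9.8),((.578,-.027,.31),-9.8))
E
```

```text
[np.float64(3.83), np.float64(-5.39), np.float64(-5.09), np.float64(-0.0), np.float64(0.01), np.float64(-6.92)]
[np.float64(8.08), np.float64(-1.14), np.float64(1.2), np.float64(0.0), np.float64(0.0), np.float64(-5.03)]
[np.float64(0.0), np.float64(0.0), np.float64(4.4), np.float64(0.0), np.float64(0.0), np.float64(0.0)]
```

Request:
play_rows --deltas '[[[0.4,-0.6,-1.4,0,0,-1],[1.2,-1.7,-2.8,0,0,-2.4],[2,-2.8,-4,0,0,-3.8],[2.8,-3.9,-4.7,0,0,-5.2],[3.4,-4.8,-5.1,0,0,-6.3],[3.8,-5.4,-5.1,0,0,-6.9],[3.8,-5.4,-5.1,0,0,-6.9]]]' --jaw 0.62 --force 50

```text
time: 17.18
ee_pos: [0.4695, -0.1989, 0.4499]
tool_rot: [0.907, 0.422, -0.001, 0.0]
contact_force: [0.1, 0.8, -1.0]
finger_gap: 0.0358
grasp_force: 0.0
```

Request:
play_rows --deltas '[[[1,-0.1,0,0,0,-0.7],[2.5,-0.3,0.2,0,0,-1.6],[4,-0.5,0.5,0,0,-2.6],[5.6,-0.8,0.8,0,0,-3.6],[7,-1,1,0,0,-4.5],[8.1,-1.1,1.2,0,0,-5],[8.1,-1.1,1.2,0,0,-5],[8.1,-1.1,1.2,0,0,-5]]]'

```text
time: 18.18
ee_pos: [0.5782, -0.029, 0.4203]
tool_rot: [0.768, 0.641, -0.0, 0.0]
contact_force: [-0.0, 0.1, 0.5]
finger_gap: 0.0352
grasp_force: 0.0
```

```bash
python3 - <<'E'
from h import *
plan(((.578,-.027,.31),-9.8))
print(ctrl.get_state()["joint_pos"])
c=ctrl.get_image("scene")
print([(d["position"],d["conf"]) for d in ctrl.mark_of("scene","gate_bar")])
cv2.imwrite('pics/b2.png',cv2.resize(c[60:210,200:350],(600,600),interpolation=cv2.INTER_CUBIC))
E
```

```text
[np.float64(0.08), np.float64(-0.02), np.float64(4.41), np.float64(-0.0), np.float64(0.01), np.float64(-0.09)]
[-0.89276583  0.21509706  1.02458075  1.55370113 -0.18349958  1.47680328
 -0.04143513]
[([262.8, 335.7], 0.73), ([291.3, 167.8], 0.68)]
```

View pics/b2.png

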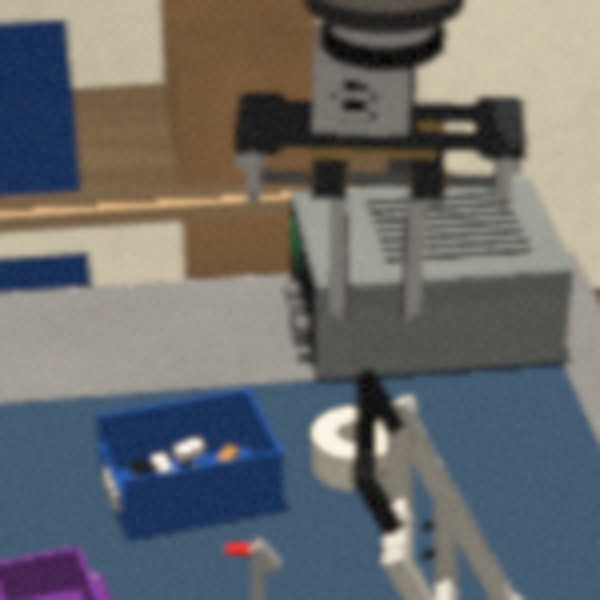

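Request:
play_rows --deltas '[[[0,0,1,0,0,0],[0,0,2,0,0,0],[0,0,3,0,0,0],[0,0,3.8,0,0,0],[0,0,4.4,0,0,0],[0,0,4.4,0,0,0]]]'

```text
time: 19.02
ee_pos: [0.5782, -0.0274, 0.3101]
tool_rot: [0.767, 0.642, -0.0, -0.0]
contact_force: [1.0, 0.3, -0.9]
finger_gap: 0.0358
grasp_force: 0.0
```

Request:
play_rows --deltas '[[[0,0,0,0,0,0],[0,0,0,0,0,0],[0,0,0,0,0,0],[0,0,0,0,0,0],[0,0,0,0,0,0]]]' --jaw 1 --force 45

```text
time: 19.65
ee_pos: [0.5762, -0.0268, 0.3109]
tool_rot: [0.767, 0.642, -0.001, -0.003]
contact_force: [-24.3, 5.5, 18.9]
finger_gap: 0.0148
grasp_force: 45.0
```

Request:
play_rows --deltas '[[[0,-0.56,0.25,0,0,0],[0,-1,0.52,0,0,0],[0,-1.43,0.81,0,0,0],[0,-1.85,1.12,0,0,0],[0,-2.25,1.45,0,0,0],[0,-2.63,1.81,0,0,0]]]'

```text
time: 20.4
ee_pos: [0.5143, -0.0153, 0.2654]
tool_rot: [0.767, 0.642, 0.001, 0.0]
contact_force: [5.4, 1.3, 3.8]
finger_gap: 0.015
grasp_force: 45.0
```

Request:
play_rows --deltas '[[[0,-0.36,0.37,0,0,0],[0,-0.71,0.76,0,0,0],[0,-1.03,1.16,0,0,0],[0,-1.34,1.59,0,0,0],[0,-1.62,2.02,0,0,0],[0,-1.88,2.47,0,0,0],[0,-2.12,2.93,0,0,0],[0,-2.33,3.41,0,0,0]]]'

```text
time: 21.4
ee_pos: [0.4573, -0.0047, 0.1801]
tool_rot: [0.766, 0.642, 0.001, 0.0]
contact_force: [4.7, 4.1, 7.8]
finger_gap: 0.0148
grasp_force: 45.0
```

```bash
python3 - <<'E'
from h import *
s=ctrl.get_state();print(s["joint_pos"],s["ee_pos"],s["contact_force"],s["moment"])
E
```

```text
[-1.03819626  0.11930308  0.99687967  2.14419896 -0.12573737  0.93400976
 -0.14553021] [ 0.45727887 -0.00468718  0.18010559] [4.71773023 4.0786447  7.78668692] [ 0.83786553 -1.52070468  0.02192345]
```

Request:
play_rows --deltas '[[[0,-0.19,0.48,0,0,0],[0,-0.36,0.98,0,0,0],[0,-0.5,1.48,0,0,0],[0,-0.62,1.98,0,0,0],[0,-0.71,2.49,0,0,0],[0,-0.77,3.01,0,0,0],[0,-0.81,3.53,0,0,0],[0,-0.82,4.05,0,0,0],[0,-0.82,4.05,0,0,0]]]'

```text
time: 22.52
ee_pos: [0.4356, -0.0008, 0.078]
tool_rot: [0.766, 0.642, -0.0, -0.001]
contact_force: [1.7, 9.9, -6.6]
finger_gap: 0.0149
grasp_force: 45.0
```

```bash
python3 - <<'E'
from h import *
s=ctrl.get_state();print(s["joint_pos"],s["ee_pos"],s["contact_force"])
c=ctrl.get_image("scene")
cv2.imwrite('pics/b3.png',cv2.resize(c[150:290,210:350],(560,560),interpolation=cv2.INTER_CUBIC))
E
```

```text
[-0.88588175  0.30405151  0.86964526  2.27601913 -0.36392472  0.70065564
  0.06854359] [ 0.43559227 -0.00077935  0.07804063] [ 1.65667008  9.86172421 -6.55248855]
```

View pics/b3.png

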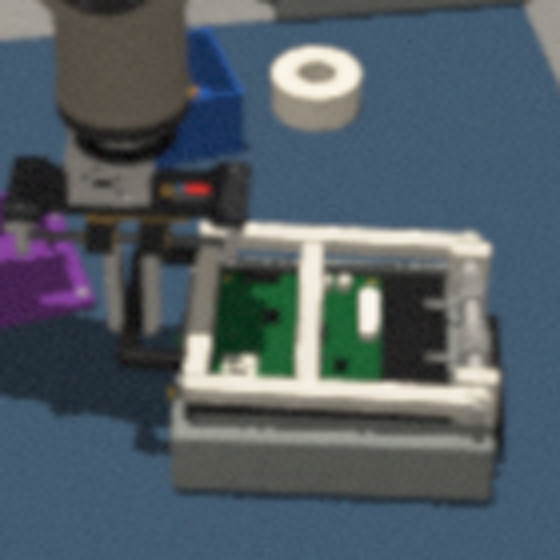

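Request:
play_rows --deltas '[[[0,0,0.1,0,0,0],[0,0,0.2,0,0,0],[0,0,0.2,0,0,0]]]'

```text
time: 22.95
ee_pos: [0.4356, -0.0007, 0.0736]
tool_rot: [0.766, 0.642, -0.0, -0.001]
contact_force: [-2.5, 7.0, 8.7]
finger_gap: 0.0149
grasp_force: 45.0
```

Request:
play_rows --deltas '[[[0,0,0.15,0,0,0],[0,0,0.3,0,0,0],[0,0,0.3,0,0,0]]]'

```text
time: 23.32
ee_pos: [0.4357, -0.0008, 0.0671]
tool_rot: [0.767, 0.642, 0.0, -0.002]
contact_force: [-16.0, 6.0, 59.5]
finger_gap: 0.0147
grasp_force: 45.0
```

```bash
python3 - <<'E'
from h import *
np.set_printoptions(precision=1,suppress=True)
c=ctrl.get_image("scene");t=ctrl.get_image("top")
for q in("scene","top"):
  for n in("latch_nose","gate_bar","gate_hinge"): print(q,n,[(d["position"],round(d["conf"],2)) for d in ctrl.mark_of(q,n)][:2])
F=R.from_euler("z",-9.8,degrees=True); o=np.array([.588,-.029,0])
for z in(.085,.095,.105): print(z,proj("scene",F.apply((-.155,0,z))+o),proj("scene",F.apply((-.155,-.05,z))+o))
cv2.imwrite('pics/sc5.png',c)
E
```

```text
scene latch_nose [([328.0, 336.8], 0.58), ([269.1, 241.1], 0.37)]
scene gate_bar [([243.4, 229.3], 0.77)]
scene gate_hinge [([326.8, 230.5], 0.86)]
top latch_nose []
top gate_bar [([288.5, 155.5], 0.73)]
top gate_hinge [([288.3, 157.2], 0.73)]
0.085 [241.9 230.4] [240.4 241.6]
0.095 [241.8 228. ] [240.3 239.2]
0.105 [241.7 225.6] [240.2 236.7]
```

Request:
play_rows --deltas '[[[0,0,-0.15,0,0,0],[0,0,-0.35,0,0,0],[0,0,-0.35,0,0,0]]]'

```text
time: 24.1
ee_pos: [0.4356, -0.0008, 0.0751]
tool_rot: [0.766, 0.642, -0.0, -0.001]
contact_force: [-0.7, 6.6, 5.7]
finger_gap: 0.0152
grasp_force: 45.0
```

Request:
play_rows --deltas '[[[0,0,0,0,0,0],[0,0,0,0,0,0],[0,0,0,0,0,0],[0,0,0,0,0,0]]]' --jaw 0.6

```text
time: 24.6
ee_pos: [0.4363, -0.0019, 0.0749]
tool_rot: [0.767, 0.642, -0.0, 0.0]
contact_force: [-0.6, -1.3, 0.5]
finger_gap: 0.0377
grasp_force: 0.0
```

```bash
python3 - <<'E'
from h import *
np.set_printoptions(precision=1,suppress=True)
c=ctrl.get_image("scene")
print(ctrl.get_state()["contact_force"])
print([(d["position"],round(d["conf"],2)) for d in ctrl.mark_of("scene","gate_bar")][:2])
p=cv2.imread('pics/sc5.png'); print(np.abs(c[225:250,255:330].astype(int)-p[225:250,255:330]).mean())
E
```

```text
[ 0.7 -0.  -0.1]
[([241.6, 225.0], 0.55), ([289.1, 176.0], 0.47)]
9.911822222222222
```

```bash
cat >> h.py <<'E'
def shift(c,boxes):
    p=cv2.imread('pics/sc5.png')
    for x0,y0,x1,y1 in boxes:
        r=cv2.matchTemplate(c[y0-12:y1+12,x0-12:x1+12],p[y0:y1,x0:x1],cv2.TM_CCOEFF_NORMED); _,v,_,l=cv2.minMaxLoc(r); print((x0,y0),"shift",l[0]-12,l[1]-12,round(v,3))
E
python3 - <<'E'
from h import *
c=ctrl.get_image("scene"); shift(c,[(278,205,300,250),(255,238,330,256),(238,232,258,244),(255,255,330,272)]); print(ctrl.get_state()["time"])
E
```

```text
(278, 205) shift 0 -1 0.988
(255, 238) shift 0 -1 0.963
(238, 232) shift 0 -1 0.867
(255, 255) shift 0 0 0.993
24.75
```

Request:
play_rows --deltas '[[[0,0,-0.6,0,0,0],[0,0,-1.5,0,0,0],[0,0,-3,0,0,0],[0,0,-5,0,0,0],[0,0,-7,0,0,0],[0,0,-8,0,0,0],[0,0,-8,0,0,0],[0,0,-8,0,0,0]]]'

```text
time: 25.75
ee_pos: [0.436, -0.0019, 0.2743]
tool_rot: [0.767, 0.642, -0.0, -0.0]
contact_force: [-0.2, -0.2, 0.4]
finger_gap: 0.0375
grasp_force: 0.0
```

```bash
python3 - <<'E'
from h import *
np.set_printoptions(precision=1,suppress=True)
c=ctrl.get_image("scene"); ctrl.get_image("top"); shift(c,[(278,205,300,250),(255,238,330,256),(238,232,258,244),(255,255,330,272)])
for n in("gate_bar","latch_nose","scanner","scanner_grip"): print(n,[[(d["position"],round(d["conf"],2)) for d in ctrl.mark_of(q,n)][:2] for q in("scene","top")])
F=R.from_euler("z",-9.8,degrees=True); o=np.array([.588,-.029,0])
for a in(0,.02,.06,1.1): print(a,proj("scene",F.apply((.105-.26*np.cos(a),0,.095+.26*np.sin(a)))+o))
print(ctrl.get_state()["contact_force"],ctrl.get_state()["time"],ctrl.get_state()["ee_pos"])
E
```

```text
(278, 205) shift 0 -1 0.984
(255, 238) shift 0 -1 0.965
(238, 232) shift 0 -2 0.945
(255, 255) shift 0 0 0.993
gate_bar [[([242.4, 227.6], 0.67), ([267.9, 240.8], 0.17)], []]
latch_nose [[([267.0, 200.4], 0.45)], [([244.0, 212.7], 0.47)]]
scanner [[([257.7, 335.8], 0.95)], [([375.7, 236.2], 0.66), ([288.8, 158.7], 0.41)]]
scanner_grip [[([240.0, 323.3], 0.67)], [([386.4, 250.6], 0.75)]]
0 [241.8 228. ]
0.02 [241.7 226.7]
0.06 [241.7 224.2]
1.1 [289.6 167.2]
[-0.5  0.3  0.2] 26.25 [ 0.4 -0.   0.3]
```

Gate stays down after release, latch is back upright, and the scanner is seated; nothing is in contact.

```bash
python3 -c "
from station import ctrl
print(ctrl.finish_job())"
```

```text
the job is handed in; nothing more can be done
None
```

The job is handed in at about 26 s of the 69 s allowed: I held the scanner over the label (about 85 mm away) for over a second, set it back nose down in its holder, and pulled the gate down, where it stayed after release; I checked this in the camera images, and the judge's verdict was not shown.

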